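# Take the slide cassette out of the carousel

### The arm

A 7-joint arm with a two-finger parallel gripper is mounted at the origin on the work surface. World frame = base frame: x ahead of the robot, y to its left, z up, the work surface at z = 0. Lengths are in m, angles in rad, forces in N, time in s.
With the tool pointing down it reaches from about 0.4 to 0.875 m from the base axis. Payload 19.3 kg.
Tool frame: the origin (TCP) lies at the very end of the fingers, on their centre line; the grasp point (between the pads) lies 19 mm behind it; z points along the fingers, x is the direction in which the jaws open and shut, and the axes are right-handed (so a half turn about z gives the same grasp; the last joint's range is limited). The gripper opens to 85 mm and grips with 20 to 120 N. Pads are 22 mm wide; open, the fingers measure 114 mm over their backs; the gripper's body (76 mm by 85 mm) begins 54 mm behind the grasp point. The pads swing forward as they close: fully open they stand 13 mm farther back than shut.
Start: joints at [1.25, 0.521, -0.036, 1.599, 0.021, 1.021, -0.113], TCP at [0.155, -0.605, 0.231] pointing down, gripper open.
Joint ranges: [-2.91, 2.91], [-0.3, 2.13], [-1.5, 1.42], [0.17, 2.43], [-1.26, 4.41], [0.16, 1.93], [-2.52, 2.52]. Speed limits (rad/s): [1.89, 1.89, 2.39, 2.39, 3.01, 3.01, 3.01].

### API

Orientations are given as [roll, pitch, yaw] about the fixed x, y, z axes, in that order (R = Rz(yaw) Ry(pitch) Rx(roll)).
In Python, from workcell import observe, eyes, job_done gives the robot as it stands. The module is installed in compiled form; this text tells all that it offers.
- The arm moves only by the shell command python3 -m pendant 'ROWS' [FORCE]. ROWS is JSON, a list of rows, each an object of numbers: "dx", "dy", "dz": the shift along the tool's x, y, z in mm; "ax", "ay", "az": the turn, a rotation vector about the tool's x, y, z in degrees; "claw": the finger opening in mm, from 0 to 85.4. A call has 1 to 10 rows; each row is the pose to reach, as a shift and turn from the pose commanded when the call began, along the tool's axes at that moment; what a row does not reach only later rows make up. A row lasts 1/12 s, in which the tool goes at most 41.7 mm and 7.16 degrees, less where a joint would pass 70% of its speed; a pose out of reach is approached as far as the arm can. A call with a gripper value outside its range is refused whole. The fingers move at their own pace and stop on an object; FORCE is the grip in N (left out, the last holds). Time passes only in rows, so rows that repeat a pose let the fingers close. It gives the time, the measured TCP pose, the force and the opening at its end, in the units of the state.
- observe(): the state, without advancing time (a new reading comes with each control period).
- eyes.grab_frame(name): name is "scene" or "top" or "wrist"; returns a dict with "image" (384x512x3 uint8, blue, green, red), "fovy" (degrees; the focal length in pixels is half the picture's height over the tangent of half this angle, whatever the lens; pixels are square), "cx", "cy" (the principal point, pixels), "view" (4x4, takes a point from world to camera coordinates). Camera axes: x right, y up, looking along -z (the intrinsics and any distortion apply to the point x, -y, -z); pixel columns grow to the right and rows downward; lengths in m; the calibration is good to about 2 mm. A picture is of the moment at which its call begins. There is no depth.
- job_done(): hands the job in, once; it reports no verdict.
The state is a dict: "clock": time; "qpos": joint angles; "qd": joint speeds; "joint_efforts": joint torques, N m; "position": TCP position; "tool_rot": TCP orientation; "force": force on the tool from outside, world axes, zero at the start; "moment": the same for the moment, N m; "grip_width": finger opening in m.
Only numpy, scipy, OpenCV 4.12 (cv2) and the standard library are available. Lean on these libraries where they do the work, as an engineer would, in place of code of your own. Each camera call takes 0.05 s, during which the arm holds its last target.

### The job

Using its black post, turn the slide carousel clockwise (seen from above) until it clicks to rest in its detent, with the slide cassette still latched in it and now out in the open in front of the hood, on the robot's side. Then pinch the cassette's two opposed side catches together with the fingers and lift it straight out, leaving the carousel in its detent. Finish while still holding it by the pinched catches, level and motionless, its underside 15 to 30 cm above the bench; leave the bottle, the jar and the cardboard box alone.

Things in the scene. Friction and masses are not known exactly. Their poses are not given: they have to be found in the camera images.
- base: Grey base plate of the loader, 330 x 330 x 10 mm, bolted to the bench. Origin: centre of its underside, on the carousel's vertical axis; its -x side is the open front, towards the robot (yaw within 0.25 rad). Thin posts at its corners and at x = +23, y = +-158 mm carry the hood. A spring plunger in its rear corner makes the detent.
- hood_edge (a point): Middle of the front edge, on the top face, of the clear flat hood (330 mm wide) over the rear of the carousel: it spans x = +15 to +165 mm in the base's frame, underside 98 mm and top 104 mm above the bench. What is under it cannot be reached from above or lifted out.
- axis (a point): Point on the carousel's vertical axis, level with the disc's top face (26 mm above the bench). Axes as the base. Friction holds the carousel where it is left (about 1 N at the post); passing into or out of the detent takes up to 7 N at the post.
- carousel: Bare aluminium disc, 284 mm in diameter, turning about the base's axis. Origin on the axis, at its underside, 16 mm above the bench. In the detent its x axis lies along the base's; it starts 1.6 to 2.2 rad counter-clockwise of that (seen from above), cassette at the right, wholly or partly under the hood. Within 0.05 rad the plunger pulls it home; no stop there: it can be pushed 0.3 rad or more past.
- post_top (a point): Centre of the top of the turning post: plain black upright cylinder, 16 mm in diameter, on the disc 125 mm from the axis, rising 55 mm above the disc (top 81 mm above the bench), turning with it. At the start it stands in the open at the front or front right; in the detent at the front left, 62 mm ahead (-x) and 108 mm left (+y) of the axis in the base's frame.
- cassette: Slide cassette, grey plastic with upright glass slides, 84 mm long (own x, along the radius), body 40 mm wide (y), 48 mm tall, 0.15 to 0.26 kg. Origin: centre of its underside, at rest 26 mm above the bench, 80 mm from the axis (towards -x of the base in the detent). A white ribbed spring catch stands out in the middle of each long side; their hooks lock it down.
- bracket_l (a point): Top of the steel bracket on the disc that holds down the +y catch's hook (another, mirrored, on the -y side). The brackets lie directly below the catches, 25 to 40 mm either side of the cassette's centre line, 30 mm long, and rise to 42 mm above the bench: keep fingertips above 43 mm there.
- catch_l_pad (a point): Centre of the outer face of the +y catch's press pad, 35 mm above the cassette's underside and 30 mm from its centre line. The pad is 26 mm long (x) and 26 mm tall (22 to 48 mm above the underside); the two pads are 60 mm apart over their outer faces at rest, 42 mm fully pinched.
- catch_r_pad (a point): The same on the -y side.
- catch_l (a joint): Inward travel (m) of the +y catch: 0 = out (latched), 0.009 = fully in at its stop. The hook clears its bracket from about 0.006 on. Spring 2.4 N at rest, 6 N fully in.
- catch_r (a joint): The same for the -y catch.
- oil_bottle: Small amber bottle, 34 mm in diameter, 70 mm tall, standing loose left of the loader. Origin: centre of its underside. Leave alone.
- stain_jar: Small glass jar, 52 mm in diameter, 62 mm tall, standing loose right of the loader. Origin: centre of its underside. Leave alone.
- slide_box: Cardboard box, 85 x 36 x 40 mm, lying loose left of the loader. Origin: centre of its underside. Leave alone.

How it is judged:
On the way, in this order (a step that is already met when the one before it is completed fails the run):
1. the carousel rests in its detent with the cassette still seated in it (angle between the x axis of carousel and the x axis of base, either way round below 0.04 rad and height (world z) of cassette below 0.031 m and angular speed of carousel below 0.05 rad/s), for 0.2 s.
2. both catches are pinched in by the fingers while the cassette is still in its place and the carousel in its detent (angle between the x axis of carousel and the x axis of base, either way round below 0.04 rad and value of joint each of catch_l, catch_r above 0.006 m and contact force between the fingers and cassette above 3 N and height (world z) of cassette below 0.036 m).
At the end, for the whole second after the job is handed in: Fingers hold the cassette by both catches, each in 6 mm or more, pressing over 3 N; underside 140 to 320 mm above the bench, within 15 degrees of level, still, touching neither loader nor bottle, jar or box; carousel within 0.04 rad of its detent (angle between the x axis of carousel and the x axis of base, either way round below 0.04 rad and value of joint each of catch_l, catch_r above 0.006 m and contact force between the fingers and cassette above 3 N and height (world z) of cassette between 0.14 and 0.32 m and angle between cassette's own z axis and vertical below 0.26 rad and linear speed of cassette below 0.03 m/s and angular speed of cassette below 0.2 rad/s and contact force between cassette and base below 0.1 N and contact force between cassette and carousel below 0.1 N and contact force between cassette and oil_bottle below 0.1 N and contact force between cassette and stain_jar below 0.1 N and contact force between cassette and slide_box below 0.1 N); the arm keeps its last pose, push and grip.
It fails at once if a bystander (bottle, jar or box) is shifted more than 30 mm or knocked over (distance of any of oil_bottle, stain_jar, slide_box from where it was at the start of the episode above 0.03 m or angle between any of oil_bottle, stain_jar, slide_box's own z axis and vertical above 0.5 rad).
It also fails if it takes over 58 s, if anything falls off the work surface, if the arm or the gripper's body presses on something with over 40 N, if the wrist force passes 120 N, or if a joint passes its speed limit or range.

## Working session

There is one attempt and no reset: what is moved stays moved. The work goes in short steps, Python scripts to look and compute and a shell command to move; the robot and the scene stay as the last step left them, time stands still between calls to the robot, and variables do not carry over. Pictures are saved under pics/ and viewed, and the job is handed in when it is done.

```bash
mkdir -p pics
python3 - <<'E'
from workcell import observe, eyes
import cv2
s=observe();print(s)
for n in ["scene","top","wrist"]:
    f=eyes.grab_frame(n);cv2.imwrite(f"pics/{n}0.png",f["image"]);print(n,{k:v for k,v in f.items() if k!="image"})
E
```

```text
{'clock': 0.0, 'qpos': array([ 1.2497986 ,  0.52201202, -0.03631628,  1.600002  ,  0.0212033 ,
        1.02111431, -0.11278418]), 'qd': array([ 0.00063183,  0.00025058,  0.00016578,  0.00148617, -0.00051093,
        0.00093845, -0.00020386]), 'joint_efforts': array([ 2.49540853e-04, -9.27121210e+01,  1.98014170e+00, -3.69930482e+01,
        1.78232737e-02,  8.29210243e-03,  3.09889833e-05]), 'position': array([ 0.15498212, -0.60512694,  0.23072926]), 'tool_rot': array([ 3.14150148e+00,  1.14696715e-03, -1.32000083e+00]), 'force': array([-0.17847634, -0.89430354,  0.27468017]), 'moment': array([ 0.00107092,  0.00895928, -0.04030107]), 'grip_width': 0.08541648422986452}
scene {'fovy': 53.60451791368186, 'cx': 250.9411305890156, 'cy': 196.37068286986155, 'view': array([[-0.10282022,  0.99469747,  0.00222423,  0.00898154],
       [-0.63146147, -0.06700051,  0.77250718,  0.31316904],
       [ 0.76855996,  0.07802484,  0.63500213, -1.29120025],
       [ 0.        ,  0.        ,  0.        ,  1.        ]])}
top {'fovy': 57.89031695782426, 'cx': 254.71186228962418, 'cy': 193.5944410026069, 'view': array([[-0.01857946, -0.99967991, -0.0171721 ,  0.05268812],
       [ 0.9972318 , -0.01976526,  0.07168029, -0.59609584],
       [-0.07199676, -0.01579279,  0.99727983, -0.8791101 ],
       [ 0.        ,  0.        ,  0.        ,  1.        ]])}
wrist {'fovy': 68.59013421597838, 'cx': 256.60383351941186, 'cy': 193.8313482260989, 'view': array([[ 2.48358317e-01, -9.68667839e-01, -8.74210167e-04,
        -6.23672398e-01],
       [ 9.20252600e-01,  2.36226614e-01, -3.11980990e-01,
         4.15902484e-02],
       [ 3.02412463e-01,  7.66785795e-02,  9.50087942e-01,
        -3.79954229e-01],
       [ 0.00000000e+00,  0.00000000e+00,  0.00000000e+00,
         1.00000000e+00]])}
```

View pics/scene0.png

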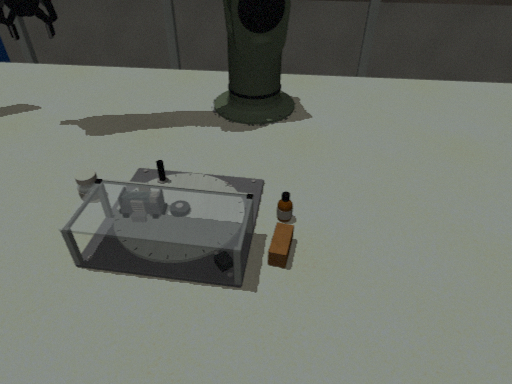

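View pics/top0.png

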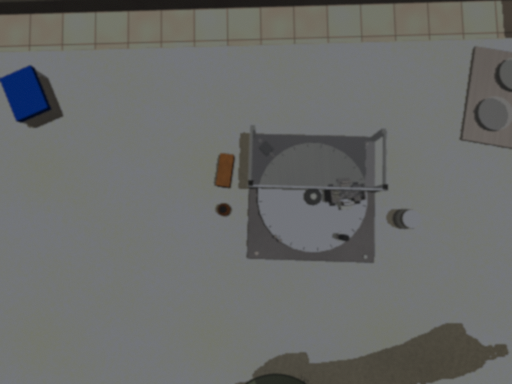

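View pics/wrist0.png

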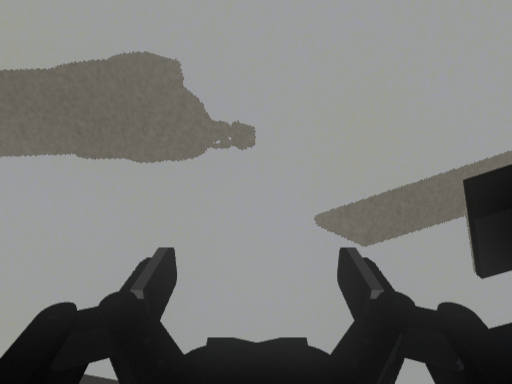

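The scene view shows the loader with its post at (160,170). In the top view the disc is centred near (313,197), the post is near (343,238), the cassette is at (347,193), the bottle at (224,210), the box at (225,170) and the jar at (405,219). I'll zoom in next.

```bash
cat > h.py <<'E'
import numpy as np
from workcell import observe, eyes
import cv2
def ray(f,u,v):
    V=f["view"];R=V[:3,:3];t=V[:3,3]
    h=f["image"].shape[0];fl=h/2/np.tan(np.radians(f["fovy"])/2)
    d=np.array([(u-f["cx"])/fl,-(v-f["cy"])/fl,-1.])
    return -R.T@t, R.T@d
def at(f,u,v,z):
    c,d=ray(f,u,v);return c+d*(z-c[2])/d[2]
def proj(f,p):
    V=f["view"];q=V[:3,:3]@np.asarray(p,float)+V[:3,3]
    h=f["image"].shape[0];fl=h/2/np.tan(np.radians(f["fovy"])/2)
    return f["cx"]+fl*q[0]/-q[2], f["cy"]-fl*q[1]/-q[2]
def crop(f,x0,y0,w,h,s,name,gamma=0.6):
    im=f["image"][y0:y0+h,x0:x0+w]
    im=cv2.resize(im,None,fx=s,fy=s,interpolation=cv2.INTER_CUBIC)
    im=(255*(im/255.)**gamma).astype('uint8')
    cv2.imwrite(name,im)
E
python3 - <<'E'
from h import *
f=eyes.grab_frame("top");crop(f,210,120,210,150,3.8,"pics/t1.png")
f=eyes.grab_frame("scene");crop(f,50,140,260,150,3,"pics/s1.png")
E
```

```text
(no output)
```

View pics/t1.png

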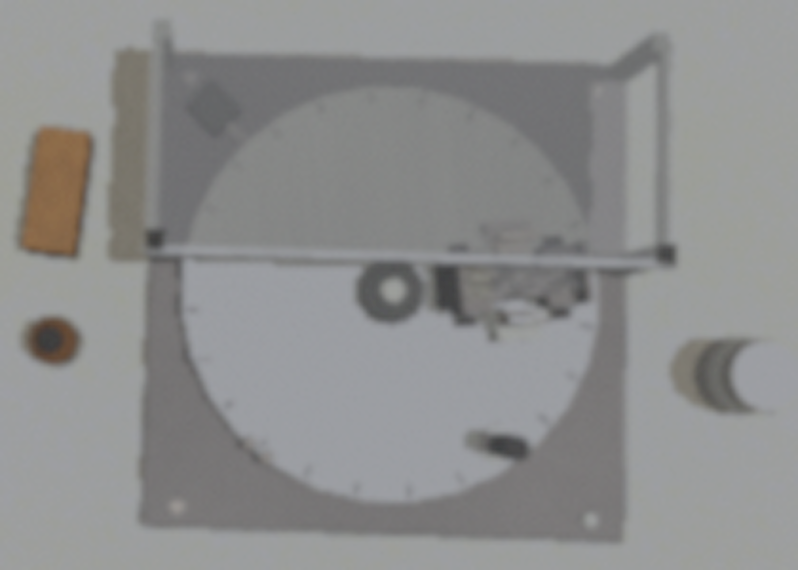

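View pics/s1.png

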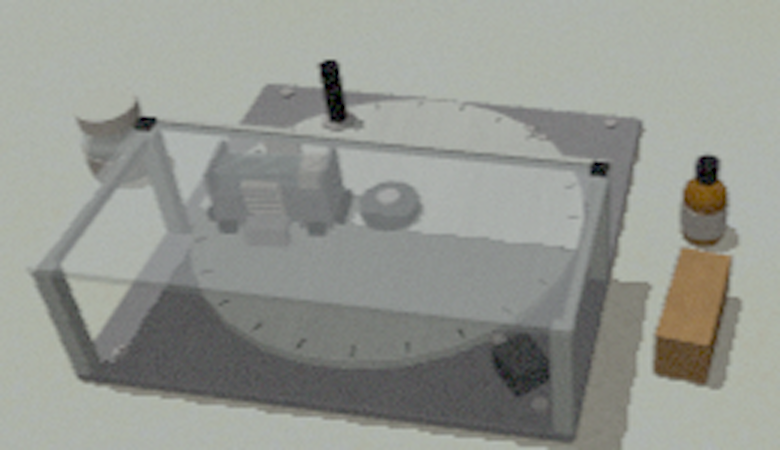

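Run:
```python
from h import *
f=eyes.grab_frame("top")
P=lambda x,y,z:at(f,210+x/3.8,120+y/3.8,z)
fl,fr=P(140,524,.01),P(622,541,.01);rr=P(626,70,.01)
print("front L,R,RR",fl,fr,rr,np.linalg.norm(fl-fr),np.linalg.norm(rr-fr))
e=fl-fr;print("yaw",np.arctan2(-e[0],e[1]))
pts=[P(180,290,.026),P(391,503,.026),P(598,300,.026),P(385,85,.026),P(240,440,.026)]
A=np.array([[2*p[0],2*p[1],1] for p in pts]);b=[p[0]**2+p[1]**2 for p in pts]
s=np.linalg.lstsq(A,b,rcond=None)[0];c=s[:2];print("axis",c,"r",np.sqrt(s[2]+c@c))
p=P(517,449,.081);d=p[:2]-c;print("post",p,np.linalg.norm(d),np.arctan2(d[1],d[0]))
p=P(478,438,.026);d=p[:2]-c;print("postbase",p,np.linalg.norm(d),np.arctan2(d[1],d[0]))
hl,hr=P(155,240,.104),P(667,255,.104);print("hood",hl,hr,np.linalg.norm(hl-hr))
for n,x,y,z in[("bot",50,341,.07),("jar",775,376,.062),("box",60,190,.04)]:print(n,P(x,y,z))
f=eyes.grab_frame("scene")
Q=lambda x,y,z:at(f,50+x/3,140+y/3,z)
print("post",Q(329,65,.081)); print("fl,fr",Q(640,120,.01),Q(266,86,.01))
```

```text
front L,R,RR [0.43093956 0.06495957 0.01      ] [ 0.41408206 -0.26191467  0.01      ] [ 0.73778712 -0.27861385  0.01      ] 0.3273086400776282 0.3241355081620604
yaw -0.05152617002591989
axis [ 0.58554788 -0.10659331] r 0.14158684966806467
post [ 0.48156958 -0.17614426  0.081     ] 0.12509524993753282 -2.552046420038459
postbase [ 0.48604777 -0.16366644  0.026     ] 0.11470664029476779 -2.6208122082062384
hood [0.61597637 0.04874385 0.104     ] [ 0.60024394 -0.26720751  0.104     ] 0.31634280953283633
bot [0.55538165 0.11856851 0.07      ]
jar [ 0.52418636 -0.34788677  0.062     ]
box [0.65767613 0.11382943 0.04      ]
post [ 0.48602163 -0.17134073  0.081     ]
fl,fr [0.4366703  0.06703074 0.01      ] [ 0.42222912 -0.25656251  0.01      ]
```

Base yaw is about -0.05, the axis is about (0.586, -0.107), and the radius comes out at 0.1416, which matches the disc. The post angle implies a turn of about 1.69 rad, inside the stated range. I'll move above the post now.

```bash
cat >> h.py <<'E'
from scipy.spatial.transform import Rotation as Rn
def to(x,y,z,yaw):
    s=observe();R=Rn.from_euler('xyz',s["tool_rot"])
    d=R.inv().apply(np.array([x,y,z])-s["position"])*1000
    T=Rn.from_euler('xyz',[np.pi,0,yaw]);a=np.degrees((R.inv()*T).as_rotvec())
    print("d",d.round(1),"a",a.round(2),"pos",s["position"].round(4),"rot",s["tool_rot"].round(3),"F",s["force"].round(1),"w",round(s["grip_width"],4),"t",round(s["clock"],2),"q",s["qpos"].round(2))
E
python3 -m pendant '[{"dx":-80,"dy":-100,"dz":14,"az":-5},{"dx":-160,"dy":-200,"dz":28,"az":-10},{"dx":-240,"dy":-300,"dz":42,"az":-15},{"dx":-335,"dy":-424,"dz":55,"az":-19.6},{"dx":-335,"dy":-424,"dz":55,"az":-19.6},{"dx":-335,"dy":-424,"dz":55,"az":-19.6},{"dx":-335,"dy":-424,"dz":55,"az":-19.6},{"dx":-335,"dy":-424,"dz":55,"az":-19.6},{"dx":-335,"dy":-424,"dz":55,"az":-19.6},{"dx":-335,"dy":-424,"dz":55,"az":-19.6}]' 20
python3 -c "
from h import *
to(.482,-.175,.175,-.978)"
```

```text
d [-335.7 -423.5   56.3] a [ -0.     0.02 -19.59] pos [ 0.1551 -0.6054  0.2312] rot [ 3.142  0.    -1.32 ] F [ 0.4 -0.4 -0.5] w 0.085 t 0.35 q [ 1.25  0.52 -0.04  1.6   0.02  1.02 -0.11]schema error: expected keys dx, dy, dz, ax, ay, az, claw
```

```bash
python3 -m pendant '[{"dx":-335,"dy":-424,"dz":55,"ax":0,"ay":0,"az":-19.6,"claw":85},{"dx":-335,"dy":-424,"dz":55,"ax":0,"ay":0,"az":-19.6,"claw":85},{"dx":-335,"dy":-424,"dz":55,"ax":0,"ay":0,"az":-19.6,"claw":85},{"dx":-335,"dy":-424,"dz":55,"ax":0,"ay":0,"az":-19.6,"claw":85},{"dx":-335,"dy":-424,"dz":55,"ax":0,"ay":0,"az":-19.6,"claw":85},{"dx":-335,"dy":-424,"dz":55,"ax":0,"ay":0,"az":-19.6,"claw":85},{"dx":-335,"dy":-424,"dz":55,"ax":0,"ay":0,"az":-19.6,"claw":85},{"dx":-335,"dy":-424,"dz":55,"ax":0,"ay":0,"az":-19.6,"claw":85},{"dx":-335,"dy":-424,"dz":55,"ax":0,"ay":0,"az":-19.6,"claw":85},{"dx":-335,"dy":-424,"dz":55,"ax":0,"ay":0,"az":-19.6,"claw":85}]' 20
python3 -c "
from h import *
to(.482,-.175,.175,-.978)"
```

```text
clock: 1.18
position: [0.4073, -0.2741, 0.1892]
tool_rot: [-3.141, -0.001, -0.978]
force: [0.7, -0.9, 1.8]
grip_width: 0.0852
d [ -40.5 -117.3   14.2] a [-0.01 -0.03 -0.01] pos [ 0.4073 -0.2741  0.1892] rot [-3.141e+00 -1.000e-03 -9.780e-01] F [ 0.7 -0.9  1.8] w 0.0852 t 1.18 q [ 0.66  0.37 -0.23  1.98  0.12  0.8  -0.62]
```

```bash
python3 -m pendant '[{"dx":-40,"dy":-117,"dz":14,"ax":0,"ay":0,"az":0,"claw":85},{"dx":-40,"dy":-117,"dz":14,"ax":0,"ay":0,"az":0,"claw":85},{"dx":-40,"dy":-117,"dz":14,"ax":0,"ay":0,"az":0,"claw":85},{"dx":-40,"dy":-117,"dz":14,"ax":0,"ay":0,"az":0,"claw":85},{"dx":-40,"dy":-117,"dz":14,"ax":0,"ay":0,"az":0,"claw":85}]' 20
python3 -c "
from h import *
to(.482,-.175,.175,-.978)
f=eyes.grab_frame('wrist');crop(f,0,0,512,384,1.5,'pics/w1.png')
print(proj(f,(.482,-.175,.081)),proj(f,(.4835,-.174,.026)))
f=eyes.grab_frame('top');crop(f,210,120,210,150,3.8,'pics/t2.png')
"
```

```text
clock: 1.6
position: [0.4822, -0.175, 0.1748]
tool_rot: [-3.141, 0.001, -0.974]
force: [0.1, -1.2, 1.8]
grip_width: 0.0854
d [-0.1  0.2 -0.2] a [-0.02  0.04  0.25] pos [ 0.4822 -0.175   0.1748] rot [-3.141e+00  1.000e-03 -9.740e-01] F [ 0.1 -1.2  1.8] w 0.0854 t 1.6 q [ 0.43  0.43 -0.25  1.94  0.15  0.79 -0.88]
(np.float64(257.8430151218175), np.float64(196.05941697975769)) (np.float64(257.6558329757949), np.float64(178.05274577354496))
```

View pics/w1.png

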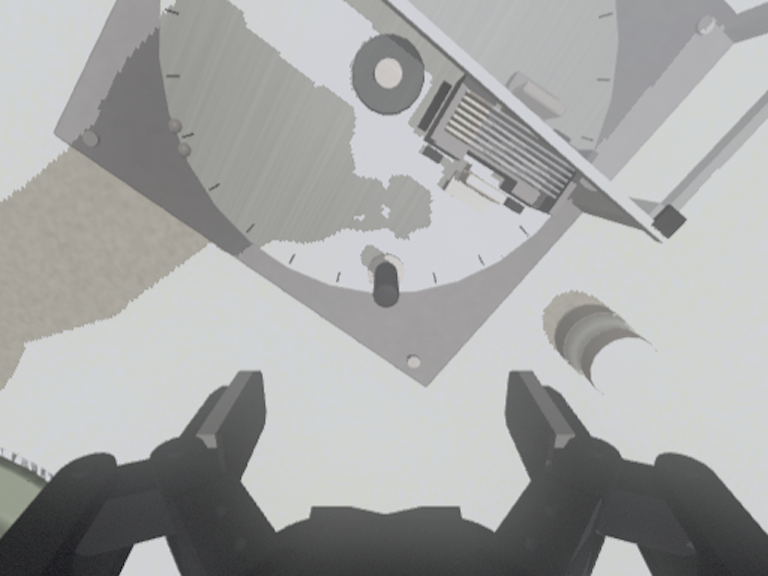

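In the wrist view the post top is at (257,197), and my estimate projects to (258,196), so they agree. Descending and closing on the post.

```bash
python3 -m pendant '[{"dx":0,"dy":0,"dz":40,"ax":0,"ay":0,"az":0,"claw":60},{"dx":0,"dy":0,"dz":80,"ax":0,"ay":0,"az":0,"claw":60},{"dx":0,"dy":0,"dz":110,"ax":0,"ay":0,"az":0,"claw":60},{"dx":0,"dy":0,"dz":128,"ax":0,"ay":0,"az":0,"claw":50},{"dx":0,"dy":0,"dz":128,"ax":0,"ay":0,"az":0,"claw":40},{"dx":0,"dy":0,"dz":128,"ax":0,"ay":0,"az":0,"claw":30},{"dx":0,"dy":0,"dz":128,"ax":0,"ay":0,"az":0,"claw":10},{"dx":0,"dy":0,"dz":128,"ax":0,"ay":0,"az":0,"claw":10},{"dx":0,"dy":0,"dz":128,"ax":0,"ay":0,"az":0,"claw":10},{"dx":0,"dy":0,"dz":128,"ax":0,"ay":0,"az":0,"claw":10}]' 20
python3 -c "
from h import *
to(.482,-.175,.047,-.978)
f=eyes.grab_frame('wrist');crop(f,0,0,512,384,1.5,'pics/w2.png')
"
```

```text
clock: 2.53
position: [0.4815, -0.178, 0.0485]
tool_rot: [-3.141, -0.002, -0.979]
force: [-3.6, -2.5, 11.8]
grip_width: 0.0151
d [-2.3 -2.1  1.5] a [-0.04 -0.11 -0.04] pos [ 0.4815 -0.178   0.0485] rot [-3.141e+00 -2.000e-03 -9.790e-01] F [-3.6 -2.5 11.8] w 0.0151 t 2.53 q [ 0.38  0.63 -0.19  2.02  0.24  0.51 -0.96]
```

View pics/w2.png

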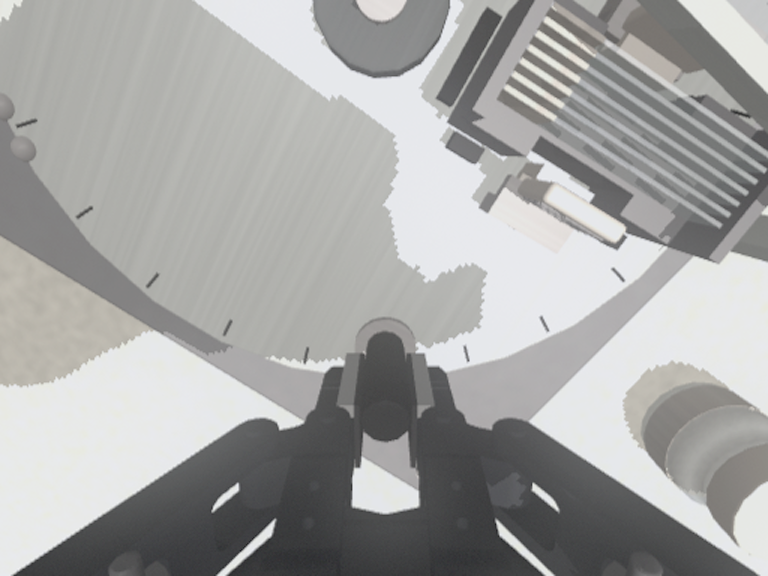

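The post is held between the pads, with the grip reading 15 mm. Turning clockwise along the arc, 40° first.

```bash
python3 -m pendant '[{"dx":-8.7,"dy":-0.3,"dz":0,"ax":0,"ay":0,"az":4,"claw":10},{"dx":-17.4,"dy":-1.2,"dz":0,"ax":0,"ay":0,"az":8,"claw":10},{"dx":-26,"dy":-2.7,"dz":0,"ax":0,"ay":0,"az":12,"claw":10},{"dx":-34.5,"dy":-4.8,"dz":0,"ax":0,"ay":0,"az":16,"claw":10},{"dx":-42.8,"dy":-7.5,"dz":0,"ax":0,"ay":0,"az":20,"claw":10},{"dx":-50.8,"dy":-10.8,"dz":0,"ax":0,"ay":0,"az":24,"claw":10},{"dx":-58.7,"dy":-14.6,"dz":0,"ax":0,"ay":0,"az":28,"claw":10},{"dx":-66.2,"dy":-19,"dz":0,"ax":0,"ay":0,"az":32,"claw":10},{"dx":-73.5,"dy":-23.9,"dz":0,"ax":0,"ay":0,"az":36,"claw":10},{"dx":-80.3,"dy":-29.2,"dz":0,"ax":0,"ay":0,"az":40,"claw":10}]' 20
python3 -c "
from h import *
to(.482,-.175,.047,-.978)
d=observe()['position'][:2]-[.586,-.107];print(np.hypot(*d),np.arctan2(d[1],d[0]))
f=eyes.grab_frame('wrist');crop(f,0,0,512,384,1.5,'pics/w3.png')
f=eyes.grab_frame('top');crop(f,210,120,210,150,3.8,'pics/t3.png')
"
```

```text
clock: 3.42
position: [0.4598, -0.0942, 0.0484]
tool_rot: [3.141, -0.0, -1.68]
force: [-9.6, 0.2, 22.2]
grip_width: 0.0153
d [ 77.9 -30.9   1.4] a [ 1.000e-02  0.000e+00 -4.023e+01] pos [ 0.4598 -0.0942  0.0484] rot [ 3.141 -0.    -1.68 ] F [-9.6  0.2 22.2] w 0.0153 t 3.42 q [ 0.07  0.59  0.01  2.13 -0.01  0.42 -1.6 ]
0.12683246644252413 3.0406066467601964
```

View pics/w3.png

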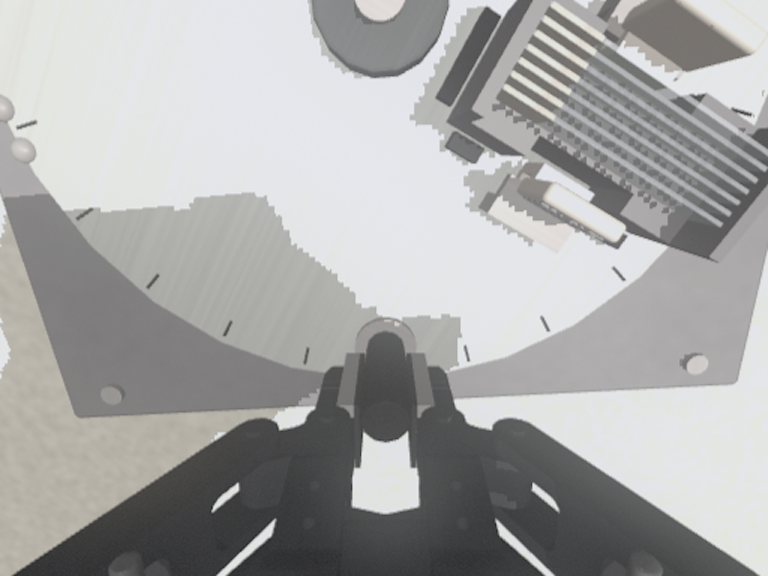

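View pics/t3.png

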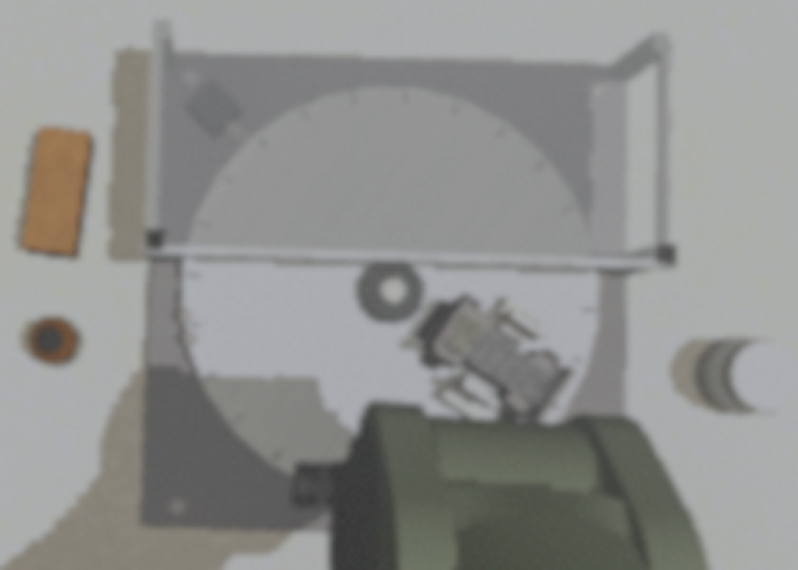

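The disc turned with the cassette. In the top view the cassette is now at (490,360), front right. About 57° remain.

```bash
python3 -m pendant '[{"dx":-8.7,"dy":-0.3,"dz":0,"ax":0,"ay":0,"az":4,"claw":10},{"dx":-17.4,"dy":-1.2,"dz":0,"ax":0,"ay":0,"az":8,"claw":10},{"dx":-26,"dy":-2.7,"dz":0,"ax":0,"ay":0,"az":12,"claw":10},{"dx":-34.5,"dy":-4.8,"dz":0,"ax":0,"ay":0,"az":16,"claw":10},{"dx":-42.8,"dy":-7.5,"dz":0,"ax":0,"ay":0,"az":20,"claw":10},{"dx":-50.8,"dy":-10.8,"dz":0,"ax":0,"ay":0,"az":24,"claw":10},{"dx":-58.7,"dy":-14.6,"dz":0,"ax":0,"ay":0,"az":28,"claw":10},{"dx":-66.2,"dy":-19,"dz":0,"ax":0,"ay":0,"az":32,"claw":10},{"dx":-73.5,"dy":-23.9,"dz":0,"ax":0,"ay":0,"az":36,"claw":10},{"dx":-80.3,"dy":-29.2,"dz":0,"ax":0,"ay":0,"az":40,"claw":10}]' 20
python3 -c "
from h import *
to(.529,.0045,.047,-2.67)
d=observe()['position'][:2]-[.586,-.107];print(np.hypot(*d),np.arctan2(d[1],d[0]))
f=eyes.grab_frame('wrist');crop(f,0,0,512,384,1.5,'pics/w4.png')
"
```

```text
clock: 4.35
position: [0.4976, -0.0158, 0.0484]
tool_rot: [3.139, 0.001, -2.377]
force: [-8.2, 6.9, 18.8]
grip_width: 0.0148
d [-36.7  -7.1   1.4] a [ 0.13  0.05 16.81] pos [ 0.4976 -0.0158  0.0484] rot [ 3.139e+00  1.000e-03 -2.377e+00] F [-8.2  6.9 18.8] w 0.0148 t 4.35 q [-0.24  0.63  0.2   2.07 -0.27  0.47 -2.2 ]
0.12704724800541406 2.340396776517066
```

View pics/w4.png

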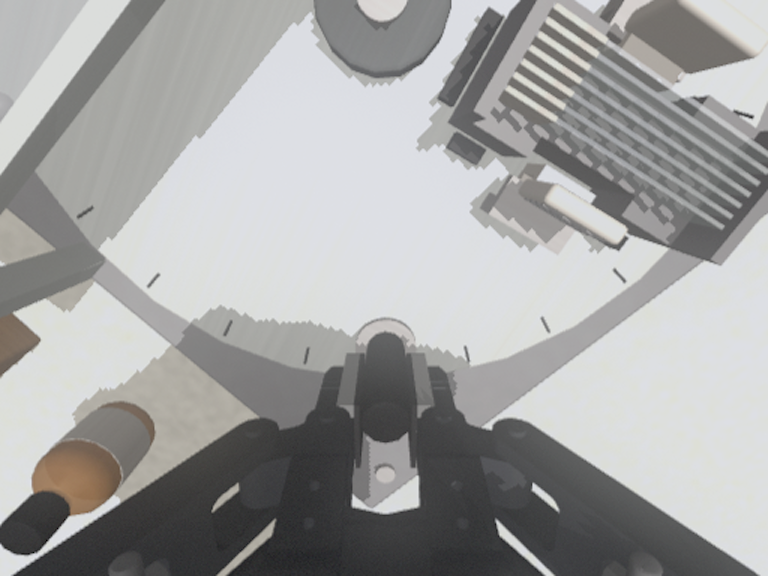

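Joint 7 is at -2.2 and its limit is -2.52, so I'll do the last 17° with little tool rotation. The post is round and can turn in the pads.

```bash
python3 -m pendant '[{"dx":-6.5,"dy":-0.2,"dz":0,"ax":0,"ay":0,"az":2,"claw":10},{"dx":-13.1,"dy":-0.7,"dz":0,"ax":0,"ay":0,"az":4,"claw":10},{"dx":-19.6,"dy":-1.5,"dz":0,"ax":0,"ay":0,"az":5,"claw":10},{"dx":-26,"dy":-2.7,"dz":0,"ax":0,"ay":0,"az":6,"claw":10},{"dx":-30.2,"dy":-3.7,"dz":0,"ax":0,"ay":0,"az":7,"claw":10},{"dx":-33.4,"dy":-4.5,"dz":0,"ax":0,"ay":0,"az":7,"claw":10},{"dx":-36.5,"dy":-5.5,"dz":0,"ax":0,"ay":0,"az":7,"claw":10},{"dx":-36.5,"dy":-5.5,"dz":0,"ax":0,"ay":0,"az":7,"claw":10}]' 20
python3 -c "
from h import *
to(.529,.0045,.047,-2.67)
d=observe()['position'][:2]-[.586,-.107];print(np.hypot(*d),np.arctan2(d[1],d[0]))
"
```

```text
clock: 5.07
position: [0.5288, 0.0052, 0.0482]
tool_rot: [3.141, 0.002, -2.496]
force: [-2.3, 4.9, 8.6]
grip_width: 0.0151
d [ 0.3 -0.7  1.2] a [ 0.06  0.12 10.  ] pos [0.5288 0.0052 0.0482] rot [ 3.141e+00  2.000e-03 -2.496e+00] F [-2.3  4.9  8.6] w 0.0151 t 5.07 q [-0.3   0.67  0.25  1.99 -0.32  0.52 -2.32]
0.12599264399380586 2.0424021420739855
```

Now at 2.042 rad against a target of 2.041. Opening gently, then rising.

```bash
python3 -m pendant '[{"dx":0,"dy":0,"dz":0,"ax":0,"ay":0,"az":0,"claw":25},{"dx":0,"dy":0,"dz":0,"ax":0,"ay":0,"az":0,"claw":40},{"dx":0,"dy":0,"dz":0,"ax":0,"ay":0,"az":0,"claw":40},{"dx":0,"dy":0,"dz":-30,"ax":0,"ay":0,"az":0,"claw":40},{"dx":0,"dy":0,"dz":-60,"ax":0,"ay":0,"az":0,"claw":40},{"dx":0,"dy":0,"dz":-95,"ax":0,"ay":0,"az":0,"claw":40},{"dx":0,"dy":0,"dz":-130,"ax":0,"ay":0,"az":0,"claw":60},{"dx":0,"dy":0,"dz":-130,"ax":0,"ay":0,"az":0,"claw":84}]' 20
python3 -c "
from h import *
a=-.05;c=np.array([.586,-.107]);p=c-.08*np.array([np.cos(a),np.sin(a)]);print(p)
to(p[0],p[1],.18,-1.62)
f=eyes.grab_frame('wrist');crop(f,0,0,512,384,1.5,'pics/w5.png')
f=eyes.grab_frame('scene');crop(f,50,140,260,150,3,'pics/s5.png')
"
```

```text
clock: 5.73
position: [0.5305, 0.0035, 0.1829]
tool_rot: [-3.138, 0.007, -2.497]
force: [0.9, 0.9, 0.4]
grip_width: 0.0632
[ 0.50609998 -0.10300167]
d [ 83.5 -70.5   2.6] a [ -0.37   0.29 -50.26] pos [0.5305 0.0035 0.1829] rot [-3.138  0.007 -2.497] F [0.9 0.9 0.4] w 0.0632 t 5.73 q [-0.39  0.45  0.36  1.92 -0.22  0.8  -2.4 ]
```

View pics/w5.png

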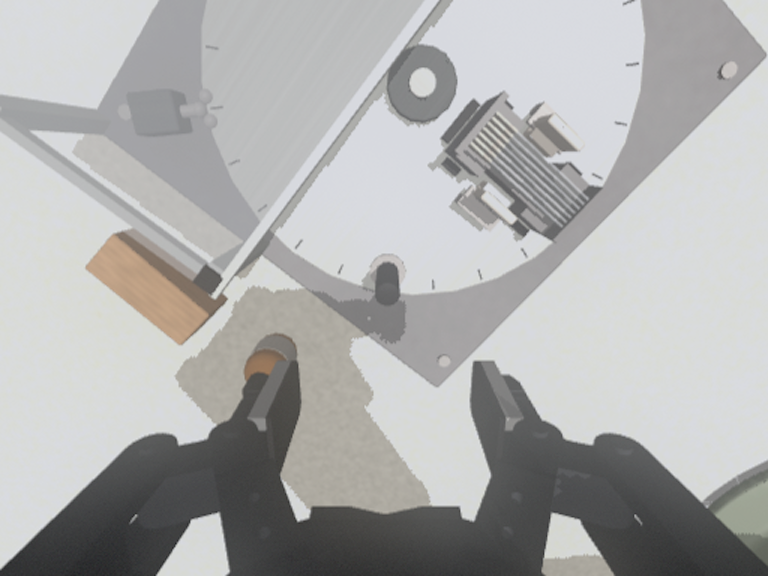

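View pics/s5.png

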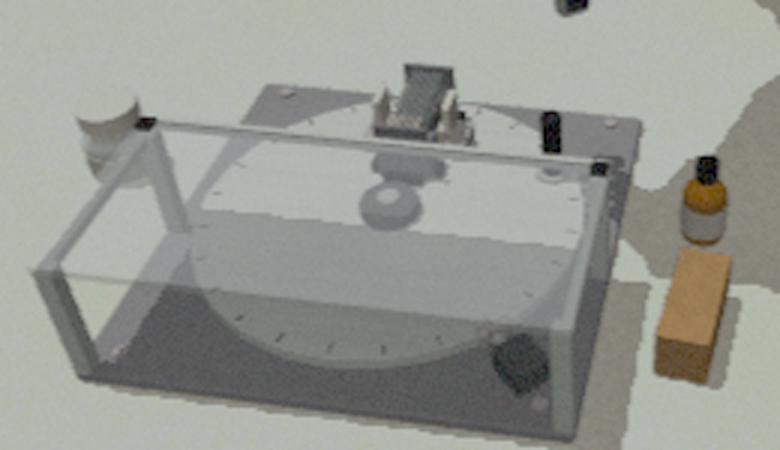

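The plunger ball, at (195,108) in the wrist view, sits between the disc's two bumps, so the carousel is in its detent. The cassette is out front. Moving above it.

```bash
python3 -m pendant '[{"dx":20,"dy":-17,"dz":0,"ax":0,"ay":0,"az":-7,"claw":84},{"dx":40,"dy":-34,"dz":0,"ax":0,"ay":0,"az":-14,"claw":84},{"dx":60,"dy":-50,"dz":0,"ax":0,"ay":0,"az":-21,"claw":84},{"dx":83,"dy":-70,"dz":0,"ax":0,"ay":0,"az":-28,"claw":84},{"dx":83,"dy":-70,"dz":0,"ax":0,"ay":0,"az":-35,"claw":84},{"dx":83,"dy":-70,"dz":0,"ax":0,"ay":0,"az":-42,"claw":84},{"dx":83,"dy":-70,"dz":0,"ax":0,"ay":0,"az":-49,"claw":84},{"dx":83,"dy":-70,"dz":0,"ax":0,"ay":0,"az":-50.2,"claw":84},{"dx":83,"dy":-70,"dz":0,"ax":0,"ay":0,"az":-50.2,"claw":84},{"dx":83,"dy":-70,"dz":0,"ax":0,"ay":0,"az":-50.2,"claw":84}]' 20
python3 -c "
from h import *
to(.506,-.103,.18,-1.62)
f=eyes.grab_frame('wrist');crop(f,0,0,512,384,1.5,'pics/w6.png')
f2=eyes.grab_frame('wrist');crop(f2,140,60,240,180,3.3,'pics/w6c.png')
"
```

```text
clock: 6.67
position: [0.5035, -0.102, 0.1766]
tool_rot: [3.141, 0.0, -1.624]
force: [-0.5, 0.4, 0.3]
grip_width: 0.0839
d [ 0.8 -2.6 -3.4] a [ 0.05  0.01 -0.25] pos [ 0.5035 -0.102   0.1766] rot [ 3.141  0.    -1.624] F [-0.5  0.4  0.3] w 0.0839 t 6.67 q [-0.02  0.42  0.14  1.95 -0.08  0.77 -1.46]
```

View pics/w6.png

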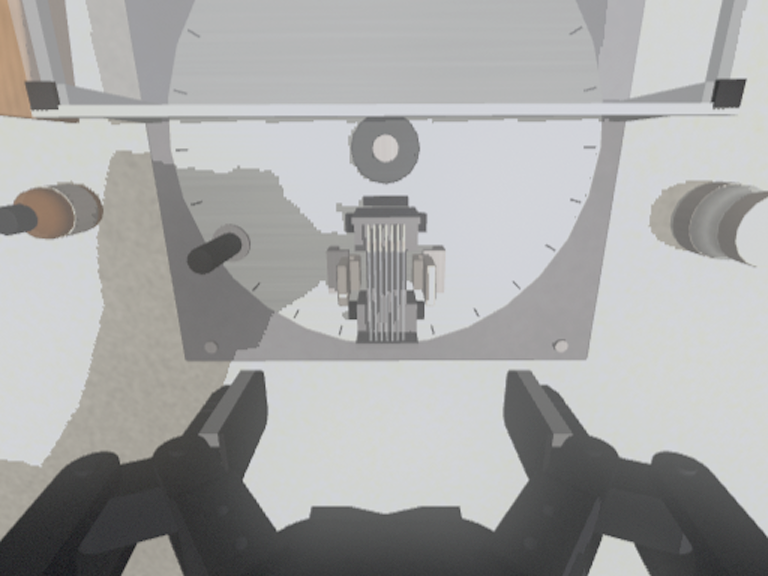

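View pics/w6c.png

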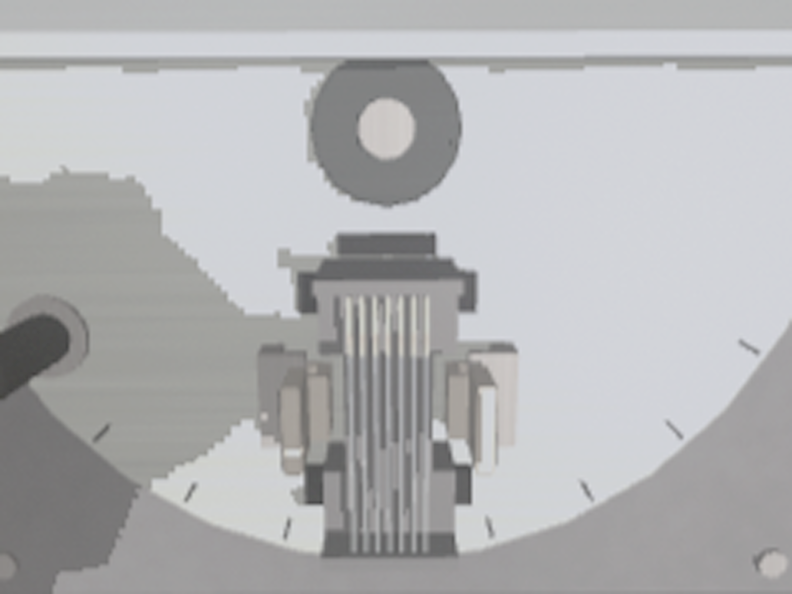

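```bash
python3 -c "
from h import *
f=eyes.grab_frame('wrist')
P=lambda x,y,z:at(f,140+x/3.3,60+y/3.3,z)
for n,x,y in [('Lfar',281,368),('Lnear',281,470),('Rfar',496,360),('Rnear',496,466)]:print(n,P(x,y,.074))
print('cass front end',P(322,556,.074),P(459,554,.074),'hub',P(387,130,.04))
print([((proj(f,p)[0]-140)*3.3,(proj(f,p)[1]-60)*3.3) for p in [(.506,-.103,.074),(.508,-.133,.074),(.505,-.073,.074)]])
to(.506,-.103,.05,-1.62)
"
```

```text
Lfar [ 0.52446232 -0.07427422  0.074     ]
Lnear [ 0.49515795 -0.07172407  0.074     ]
Rfar [ 0.52366096 -0.132499    0.074     ]
Rnear [ 0.49322202 -0.13205655  0.074     ]
cass front end [ 0.46812103 -0.08129218  0.074     ] [ 0.4666997  -0.12096213  0.074     ] hub [ 0.58424725 -0.10617364  0.04      ]
[(np.float64(390.26297287051676), np.float64(427.6967181391189)), (np.float64(498.64618387970114), np.float64(415.38904509270617)), (np.float64(282.50622516960556), np.float64(436.4784008512963))]
d [  1.   -2.4 126.9] a [ 0.02 -0.   -0.13] pos [ 0.5037 -0.1018  0.1769] rot [ 3.141 -0.    -1.622] F [ 0.2 -0.2  0.4] w 0.084 t 6.82 q [-0.03  0.42  0.14  1.95 -0.08  0.77 -1.46]
```

The pads measure 60 mm apart, centred at (0.508, -0.1025) with yaw -0.05, which matches the model. Descending around the catches.

```bash
python3 -m pendant '[{"dx":0.5,"dy":-4.4,"dz":0,"ax":0,"ay":0,"az":0,"claw":84},{"dx":0.5,"dy":-4.4,"dz":30,"ax":0,"ay":0,"az":0,"claw":84},{"dx":0.5,"dy":-4.4,"dz":60,"ax":0,"ay":0,"az":0,"claw":84},{"dx":0.5,"dy":-4.4,"dz":90,"ax":0,"ay":0,"az":0,"claw":84},{"dx":0.5,"dy":-4.4,"dz":110,"ax":0,"ay":0,"az":0,"claw":84},{"dx":0.5,"dy":-4.4,"dz":122,"ax":0,"ay":0,"az":0,"claw":84},{"dx":0.5,"dy":-4.4,"dz":128,"ax":0,"ay":0,"az":0,"claw":80},{"dx":0.5,"dy":-4.4,"dz":128,"ax":0,"ay":0,"az":0,"claw":74},{"dx":0.5,"dy":-4.4,"dz":128,"ax":0,"ay":0,"az":0,"claw":70}]' 30
python3 -c "
from h import *
to(.508,-.1025,.048,-1.62)
f=eyes.grab_frame('wrist');crop(f,0,0,512,384,1.5,'pics/w7.png')
"
```

```text
clock: 7.57
position: [0.5085, -0.1028, 0.0495]
tool_rot: [-3.141, -0.0, -1.621]
force: [0.3, 0.5, 0.8]
grip_width: 0.07
d [-0.3  0.5  1.5] a [-0.01 -0.01 -0.03] pos [ 0.5085 -0.1028  0.0495] rot [-3.141 -0.    -1.621] F [0.3 0.5 0.8] w 0.07 t 7.57 q [ 0.01  0.64  0.1   2.01 -0.12  0.5  -1.42]
```

View pics/w7.png

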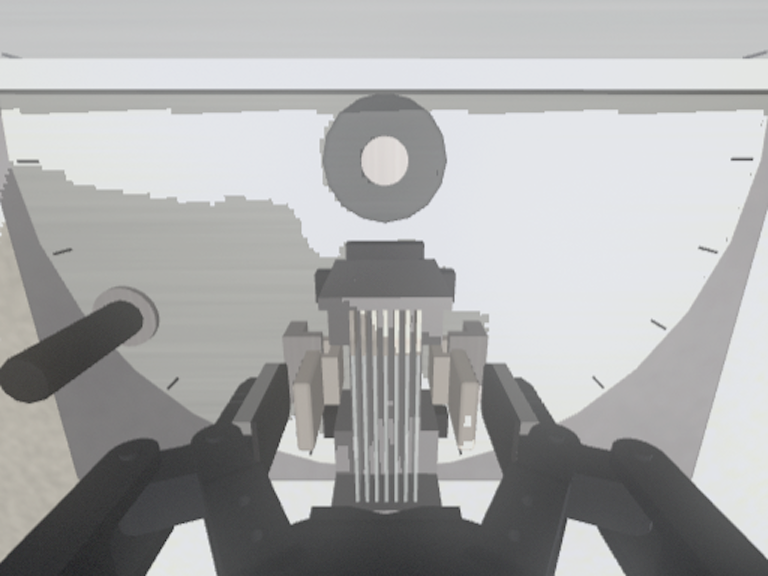

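The pads straddle the catches at (310,400) and (463,400) symmetrically. Closing.

```bash
python3 -m pendant '[{"dx":0,"dy":0,"dz":0,"ax":0,"ay":0,"az":0,"claw":60},{"dx":0,"dy":0,"dz":0,"ax":0,"ay":0,"az":0,"claw":50},{"dx":0,"dy":0,"dz":0,"ax":0,"ay":0,"az":0,"claw":36},{"dx":0,"dy":0,"dz":0,"ax":0,"ay":0,"az":0,"claw":36},{"dx":0,"dy":0,"dz":0,"ax":0,"ay":0,"az":0,"claw":36},{"dx":0,"dy":0,"dz":0,"ax":0,"ay":0,"az":0,"claw":36},{"dx":0,"dy":0,"dz":0,"ax":0,"ay":0,"az":0,"claw":36}]' 30
python3 -c "
from h import *
to(.508,-.1025,.048,-1.62)
f=eyes.grab_frame('wrist');crop(f,0,0,512,384,1.5,'pics/w8.png')
"
```

```text
clock: 8.2
position: [0.5089, -0.1028, 0.0504]
tool_rot: [-3.14, 0.0, -1.62]
force: [-2.0, -0.5, 18.1]
grip_width: 0.0403
d [-0.2  1.   2.4] a [-0.12  0.   -0.01] pos [ 0.5089 -0.1028  0.0504] rot [-3.14  0.   -1.62] F [-2.  -0.5 18.1] w 0.0403 t 8.2 q [ 0.01  0.64  0.1   2.01 -0.12  0.5  -1.42]
```

View pics/w8.png

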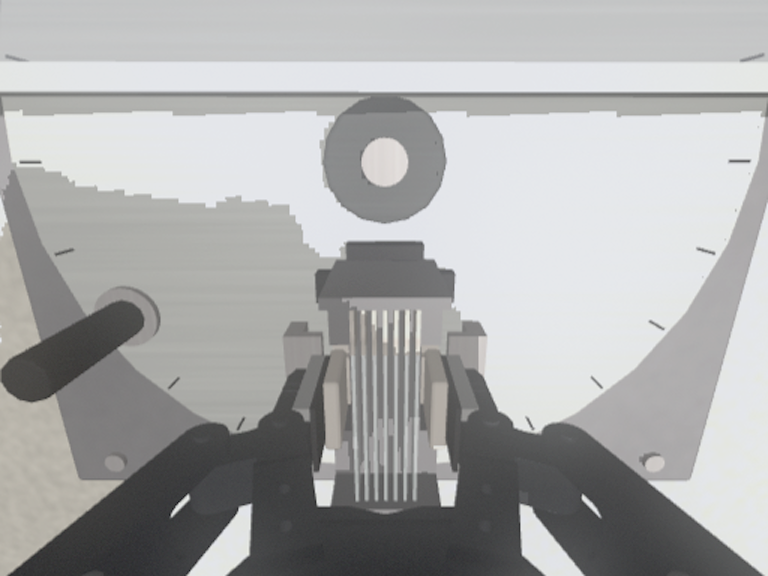

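Both catches are fully in: grip 40 mm, symmetric, carousel unmoved. Lifting straight up.

```bash
python3 -m pendant '[{"dx":0,"dy":0,"dz":-4,"ax":0,"ay":0,"az":0,"claw":36},{"dx":0,"dy":0,"dz":-8,"ax":0,"ay":0,"az":0,"claw":36},{"dx":0,"dy":0,"dz":-14,"ax":0,"ay":0,"az":0,"claw":36},{"dx":0,"dy":0,"dz":-22,"ax":0,"ay":0,"az":0,"claw":36},{"dx":0,"dy":0,"dz":-30,"ax":0,"ay":0,"az":0,"claw":36},{"dx":0,"dy":0,"dz":-38,"ax":0,"ay":0,"az":0,"claw":36}]' 30
python3 -c "
from h import *
to(.508,-.1025,.222,-1.62)
f=eyes.grab_frame('wrist');crop(f,0,0,512,384,1.5,'pics/w9.png')
"
```

```text
clock: 8.75
position: [0.5082, -0.1027, 0.0881]
tool_rot: [-3.141, 0.0, -1.62]
force: [-0.3, 0.5, -0.9]
grip_width: 0.0395
d [  -0.2    0.2 -133.9] a [-0.02  0.   -0.02] pos [ 0.5082 -0.1027  0.0881] rot [-3.141  0.    -1.62 ] F [-0.3  0.5 -0.9] w 0.0395 t 8.75 q [ 0.    0.57  0.11  2.   -0.11  0.58 -1.43]
```

View pics/w9.png

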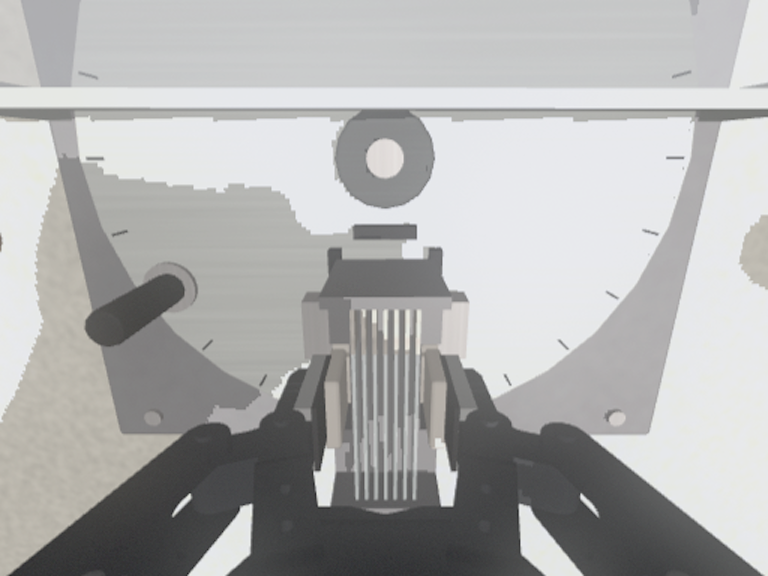

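The cassette lifts with the fingers and stays level. Continuing up to about 0.20 m.

```bash
python3 -m pendant '[{"dx":0,"dy":0,"dz":-15,"ax":0,"ay":0,"az":0,"claw":36},{"dx":0,"dy":0,"dz":-32,"ax":0,"ay":0,"az":0,"claw":36},{"dx":0,"dy":0,"dz":-50,"ax":0,"ay":0,"az":0,"claw":36},{"dx":0,"dy":0,"dz":-70,"ax":0,"ay":0,"az":0,"claw":36},{"dx":0,"dy":0,"dz":-90,"ax":0,"ay":0,"az":0,"claw":36},{"dx":0,"dy":0,"dz":-107,"ax":0,"ay":0,"az":0,"claw":36},{"dx":0,"dy":0,"dz":-120,"ax":0,"ay":0,"az":0,"claw":36},{"dx":0,"dy":0,"dz":-130,"ax":0,"ay":0,"az":0,"claw":36},{"dx":0,"dy":0,"dz":-130,"ax":0,"ay":0,"az":0,"claw":36},{"dx":0,"dy":0,"dz":-130,"ax":0,"ay":0,"az":0,"claw":36}]' 30
python3 -m pendant '[{"dx":0,"dy":0,"dz":0,"ax":0,"ay":0,"az":0,"claw":36},{"dx":0,"dy":0,"dz":0,"ax":0,"ay":0,"az":0,"claw":36},{"dx":0,"dy":0,"dz":0,"ax":0,"ay":0,"az":0,"claw":36},{"dx":0,"dy":0,"dz":0,"ax":0,"ay":0,"az":0,"claw":36}]' 30
python3 -c "
from h import *
to(.508,-.1025,.222,-1.62);print(observe()['qd'].round(3))
f=eyes.grab_frame('wrist');crop(f,0,0,512,384,1.5,'pics/w10.png')
f=eyes.grab_frame('scene');crop(f,50,80,260,200,3,'pics/s10.png')
"
```

```text
clock: 9.63
position: [0.5082, -0.1026, 0.2171]
tool_rot: [-3.141, 0.0, -1.62]
force: [-0.5, -0.9, -1.0]
grip_width: 0.0394
clock: 9.97
position: [0.5079, -0.1027, 0.2166]
tool_rot: [3.141, 0.0, -1.62]
force: [-0.0, 0.8, -0.7]
grip_width: 0.0394
d [-0.2 -0.  -5.4] a [ 0.05  0.   -0.01] pos [ 0.5079 -0.1027  0.2166] rot [ 3.141  0.    -1.62 ] F [-0.   0.8 -0.7] w 0.0394 t 9.97 q [-0.03  0.37  0.16  1.9  -0.07  0.87 -1.46]
[ 0.    -0.003  0.    -0.001 -0.001  0.002  0.002]
```

View pics/w10.png

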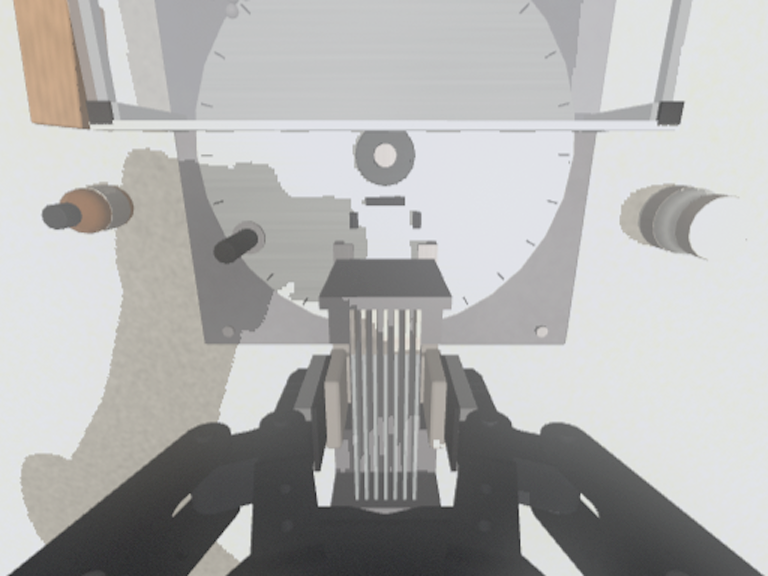

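View pics/s10.png

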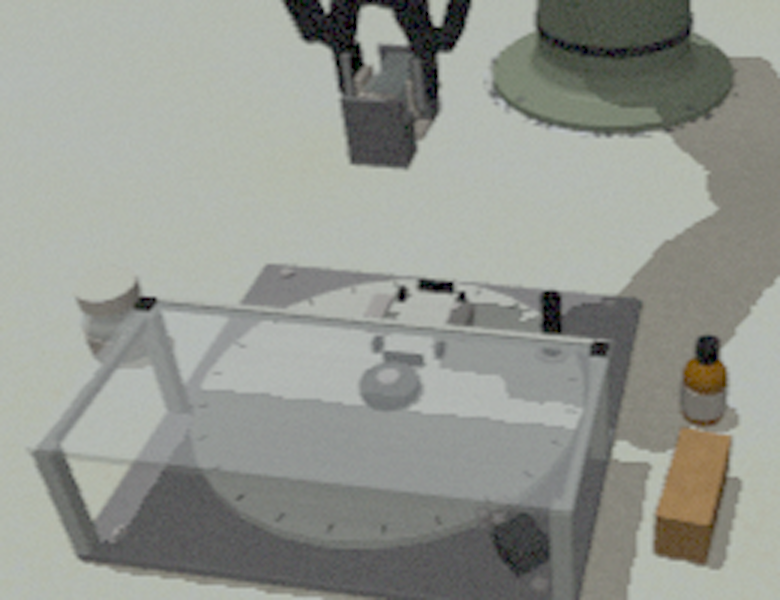

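The cassette is held level in the air with its underside at about 0.19 m. The carousel is still in its detent and the bystanders haven't moved. Handing in.

```bash
python3 -c "
from workcell import job_done,observe
print(job_done());s=observe();print(s['clock'],s['position'],s['grip_width'])"
```

```text
the job is handed in; nothing more can be done
None
the job is handed in; nothing more can be done
```

I gripped the black post, turned the carousel about 97° clockwise and let go. In the wrist view the plunger ball then sat between the disc's two bumps, so it was in its detent. I pinched both side catches and lifted the cassette straight up, then handed in after about 10 s of robot time with it still held.

**Last checks**
- **Grip:** the fingers read 39.4 mm, against 42 mm for fully pinched catches. The gripper reads slightly low: the 16 mm post read 15 mm. The catches looked evenly pressed in.
- **Cassette:** level to within about 0.1° by the tool pose, with the joints nearly still. Its underside is about 0.19 m above the bench, worked out from how far the tool rose.
- **Carousel:** it still looked aligned in the last pictures. I did not measure its angle again after the lift.
- **Bottle, jar and box:** they looked unmoved in the pictures.
- **Disagreements:**
  - The wrist force showed only 0.7–1.0 N downwards, less than the 1.5–2.6 N expected for the cassette; I put this down to sensor noise.
  - The two first camera fixes of the post differed by about 5 mm. The wrist view then confirmed the position I used to within about 1 pixel.

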